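# Slide the top gel plate over the edge and lay it on the drain rack

### The job

Take the top white gel plate from the stack in the open-fronted tray: slide it out over the front edge on top of the stack until its end sticks out far enough to get hold of, then pinch it by that overhanging end and lift it off. Lower it, without dropping it, flat and squarely across the two bars of the drain rack beside it, both ends well past the bars, in the free space next to the plate that already lies there. Leave that plate where it is, and the rest of the stack lying in the tray.

Things in the scene. Friction and masses are not known exactly. Their poses are not given: they have to be found in the camera images.
- plate_top: top plate of the stack of four: smooth opaque white glass, 170 (x) x 62 (y) x 5 mm thick, about 130 g. Origin: centre of its underside, at first 98 mm above the bench; its -x end is at the tray's open front. Loose on the plate below, which it slides over easily (friction about 0.35): a fingertip pressed on it with 5 to 15 N drags it along while the plates below stay
- plate_front_end (a point): middle of the top plate's -x end edge, at half its thickness; this is the end that comes out over the tray's open front
- plate_2: second plate of the stack, directly under the top one, same size. Origin: centre of its underside
- plate_3: third plate of the stack, same size. Origin: centre of its underside
- plate_4: lowest plate of the stack, same size. Origin: centre of its underside
- riser: fixed steel bench riser, 210 mm wide (y), x -85 to +135 mm, top 80 mm above the bench, carrying the plate tray. Origin: at bench level below the stack's middle; -x points out of the tray's open front, toward the robot. Below and before the front edge (x = -85) is open space. A jar 45 mm tall stands on it, behind and beside the tray at x = +95, y = +71 mm
- tray_front (a point): middle of the tray floor's front edge, 83 mm above the bench, flush with the riser's front edge (riser's x = -85 mm); same axes as the riser. The tray's side walls are 4 mm thick, inner faces at y = -34 and +34 mm, tops 24 mm above this point (4 mm above the top plate); no front wall; a rear lip at x = +179 mm, 12 mm high, which the top plate clears
- rack: fixed drain rack: steel basin 220 (x) x 330 (y) x 45 mm high, two round bars 10 mm thick along y at x = -35 and +35 mm, tops 75 mm above the bench. End brackets (inner faces at y = -158 and +158 mm, tops 79 mm above the bench) bound the bars. Origin: centre of its underside
- bars_mid (a point): point midway between the two bars and midway along them, at the height of the bars' tops, 75 mm above the bench; same axes as the rack
- plate_on_rack: a plate of the same kind already lying across the bars, at a varying place along them; there is always room for another on the wider free side, between it and the end bracket. Origin: centre of its underside
Mind the look-alikes: they are no part of the job. What is shaped like the plate_top but green is not meant.

How it is judged:
By the outcome, as a careful person would: the job done as asked, in the order asked, and still so for the second after the job is handed in, with the robot touching nothing.
It also fails if it takes over 51 s, if anything falls off the work surface, if the arm or the gripper's body presses on something with over 40 N, if the wrist force passes 120 N, or if a joint passes its speed limit or range.

### The arm

A 6-joint arm with a two-finger parallel gripper is mounted at the origin on the work surface. World frame = base frame: x ahead of the robot, y to its left, z up, the work surface at z = 0. Lengths are in mm, angles in rad, forces in N, time in s.
With the tool pointing down it reaches from about 300 to 1000 mm from the base axis. Payload 5.1 kg.
Tool frame: the origin (TCP) lies between the finger pads; the fingertips stand 14 mm ahead of it and the grasp point (between the pads) lies 5 mm behind it (manip.tips_ahead is the distance from the TCP to the fingertips, in mm); z points along the fingers, y is the direction in which the jaws open and shut (so a half turn about z gives the same grasp; the last joint's range is limited). The gripper opens to 95 mm and grips with 3 to 60 N. Pads are 20 mm wide; open, the fingers measure 119 mm over their backs; the gripper's body (75 mm by 180 mm) begins 59 mm behind the grasp point.
Start: joints at [-1.261, 0.124, 1.65, -0, 1.367, -0.083], TCP at [248.772, -600.497, 228.656] pointing down, gripper open.
Joint ranges: [-2.61, 2.61], [-1.02, 2.33], [0.03, 2.71], [-1.35, 4.49], [0.32, 2.68], [-2.91, 2.91]. Speed limits (rad/s): [2.57, 2.57, 3.14, 3.14, 3.14, 3.14].

### API

Orientations are given as a 3x3 rotation matrix whose columns are the frame's x, y, z axes.
In Python, from station import manip, viewer, ticket gives the robot as it stands.
- The arm moves only by the shell command python3 -m jog 'ROWS'. ROWS is JSON, a list of rows, each an object of numbers: "jaw": the opening, from -1 (shut) to 1 (fully open); "tx", "ty", "tz": the shift along the tool's x, y, z in units of 50 mm (1.0 is 50 mm); "wx", "wy", "wz": the turn, a rotation vector about the tool's x, y, z in units of 5 degrees (1.0 is 5 degrees). In form: [{"jaw": .., "tx": .., "ty": .., "tz": .., "wx": .., "wy": .., "wz": ..}, ...]. A call has 1 to 12 rows; each row shifts and turns the commanded pose from where the row before left it, along the tool's axes as they then stand; what a row does not reach is not made up. A row lasts 1/10 s, in which the tool goes at most 50 mm and 8.59 degrees, less where a joint would pass 70% of its speed; a pose out of reach is approached as far as the arm can. A call is refused whole if a number of a shift passes 1 or a number of a turn 1, either way. A call with a gripper value outside its range is refused whole. The fingers move at their own pace and stop on an object; the grip force is fixed at half the most. Time passes only in rows, so rows that do not move let the fingers close. It gives the time, the measured TCP pose, the force and the opening at its end, in the units of the state.
- manip.get_obs(): the state, without advancing time (a new reading comes with each control period).
- viewer.capture(name): name is "scene" or "top" or "wrist"; returns the picture (400x640x3 uint8, red, green, blue); there is no depth.
- viewer.camera_params(name): a dict with "fovy" (degrees; the focal length in pixels is half the picture's height over the tangent of half this angle, whatever the lens; pixels are square), "cx", "cy" (the principal point, pixels), "rvec" (rotation vector, rad) and "tvec" (3), from world to camera coordinates, as OpenCV has them; the wrist camera has in their place "T_tool_cam" (4x4, takes a point from camera to tool coordinates, whose origin is the TCP and whose axes are the flange's). Camera axes: x right, y down, z forward; pixel columns grow to the right and rows downward; lengths in mm; the calibration is good to about 2 mm. A picture is of the moment at which its call begins: read the wrist's pose just before it. camera_params takes no time and is no camera call.
- ticket.hand_in(): hands the job in, once; it reports no verdict.
The state is a dict: "time_s": time; "qpos": joint angles; "qd": joint speeds; "tau": joint torques, N m; "ee_pos": TCP position; "ee_rot": TCP orientation; "wrist_force": force on the tool from outside, world axes, zero at the start; "torque": the same for the moment, N m; "opening": finger opening in mm.
Only numpy, scipy, OpenCV 4.12 (cv2) and the standard library are available. Lean on these libraries where they do the work, as an engineer would, in place of code of your own. Each camera call takes 0.05 s, during which the arm holds its last target.

## Working session

There is one attempt and no reset: what is moved stays moved. The work goes in short steps, Python scripts to look and compute and a shell command to move; the robot and the scene stay as the last step left them, time stands still between calls to the robot, and variables do not carry over. Pictures are saved under pics/ and viewed, and the job is handed in when it is done.

```bash
mkdir -p pics; ls; python3 - <<'E'
from station import manip, viewer, ticket
import cv2
for n in ("scene","top"):
    im=viewer.capture(n); cv2.imwrite(f"pics/{n}0.png",im[...,::-1])
    print(n,viewer.camera_params(n))
o=manip.get_obs(); print(o)
print(viewer.camera_params("wrist"))
E
```

```text
pics
scene {'fovy': 54.45941703062254, 'cx': 317.3296419089351, 'cy': 208.67235787789946, 'rvec': array([ 1.37939492,  1.99326326, -0.99789292]), 'tvec': array([  62.65830669, -183.26636737, 1567.96140047])}
top {'fovy': 50.02170799750609, 'cx': 316.70848321590825, 'cy': 203.9281760777287, 'rvec': array([ 2.19809431, -2.17371716,  0.08365318]), 'tvec': array([  82.33878695,  448.61134605, 1140.91957662])}
{'time_s': 0.1, 'qpos': array([-1.26063667e+00,  1.24441962e-01,  1.65154322e+00, -1.51917256e-05,
        1.36750887e+00, -8.26359720e-02]), 'qd': array([-2.13350663e-04, -3.59063844e-03,  4.52452696e-05, -9.40867106e-04,
       -1.61002128e-03,  9.79825572e-04]), 'tau': array([ 1.49956204e-04, -4.18881726e+01, -3.61096787e+01,  7.76927336e-02,
        4.61875275e-02, -7.44728891e-05]), 'ee_pos': array([ 248.57791882, -599.98269996,  227.50519279]), 'ee_rot': array([[ 9.23841445e-01,  3.82774909e-01, -5.94494776e-04],
       [ 3.82775344e-01, -9.23839690e-01,  1.80612774e-03],
       [ 1.42122513e-04, -1.89613361e-03, -9.99998192e-01]]), 'wrist_force': array([0.73859839, 0.51669497, 0.18082034]), 'torque': array([ 0.04561895, -0.00945879, -0.04234836]), 'opening': 94.86179627664772}
{'fovy': 60.63113003088757, 'cx': 314.65118256712987, 'cy': 195.64792356335707, 'T_tool_cam': array([[ 6.86574882e-04, -9.69759168e-01, -2.44062870e-01,
         6.75829566e+01],
       [ 9.99999748e-01,  6.21802552e-04,  3.42436286e-04,
         8.07565416e-02],
       [-1.80321812e-04, -2.44063044e-01,  9.69759351e-01,
        -1.55827765e+02],
       [ 0.00000000e+00,  0.00000000e+00,  0.00000000e+00,
         1.00000000e+00]])}
```

View pics/scene0.png

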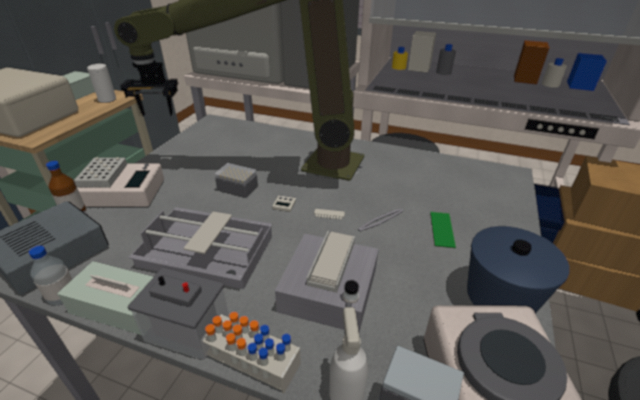

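View pics/top0.png

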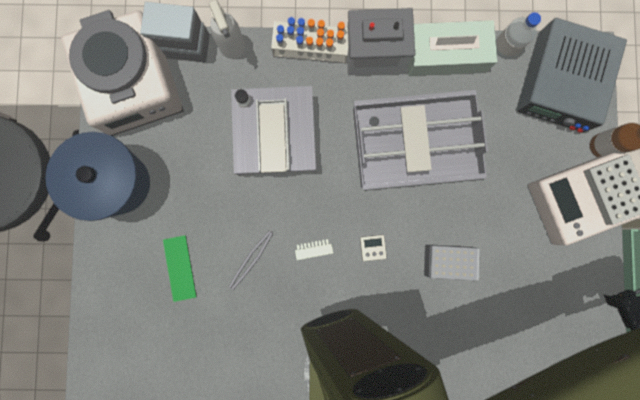

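The top view shows the white stack in its tray at about (273,136) and the rack at (420,140), with a white plate across the bars at (416,138). The green plate at (180,268) is the look-alike. I'll enlarge the stack and rack to confirm.

```bash
python3 - <<'E'
import cv2
im=cv2.imread("pics/top0.png")
cv2.imwrite("pics/c1.png",cv2.resize(im[80:185,225:325],None,fx=5.7,fy=5.7,interpolation=cv2.INTER_CUBIC))
cv2.imwrite("pics/c2.png",cv2.resize(im[80:200,340:500],None,fx=5,fy=5,interpolation=cv2.INTER_CUBIC))
E
```

```text
(no output)
```

View pics/c1.png

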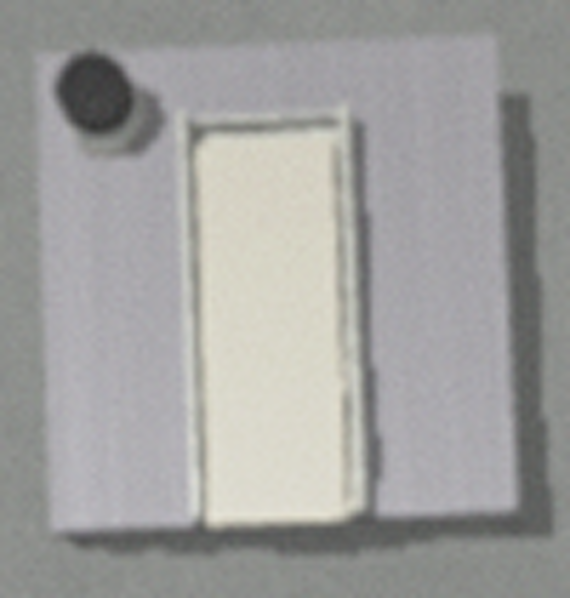

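View pics/c2.png

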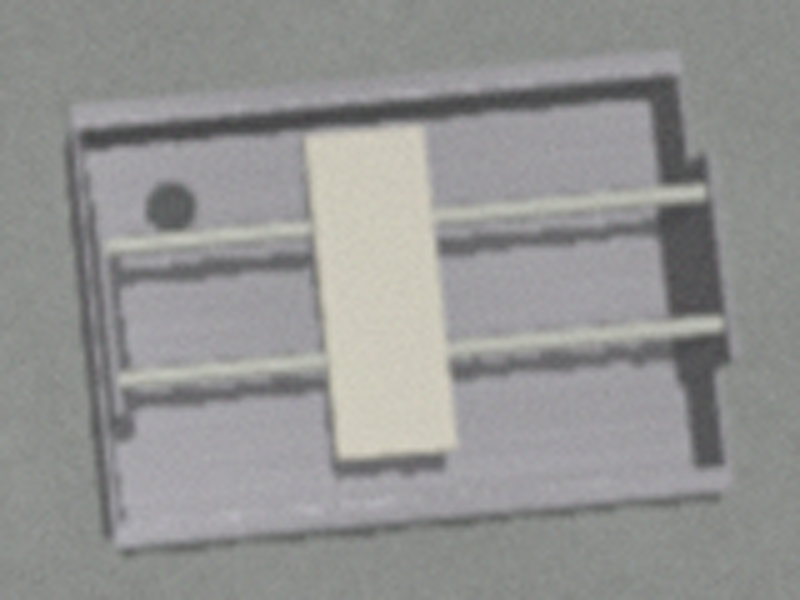

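The white plate in the tray, (260..289, 103..172) in the top view, is the top of the stack. It is white, inside the walls and on the riser, so it is the target. The other white plate, at (401..431, 105..172), already lies on the rack, and its wider free side is to the image right (-y).

```bash
cat > h.py <<'E'
import numpy as np, cv2
from station import manip, viewer
def KRt(name):
    p=viewer.camera_params(name); f=200/np.tan(np.radians(p['fovy']/2))
    K=np.array([[f,0,p['cx']],[0,f,p['cy']],[0,0,1]])
    if 'rvec' in p:
        R=cv2.Rodrigues(p['rvec'])[0]; t=p['tvec']
    else:
        o=manip.get_obs(); T=np.eye(4); T[:3,:3]=o['ee_rot']; T[:3,3]=o['ee_pos']
        M=np.linalg.inv(T@p['T_tool_cam']); R=M[:3,:3]; t=M[:3,3]
    return K,R,t
def px2w(name,uv,z,P=None):
    K,R,t=P or KRt(name); uv=np.atleast_2d(uv)
    d=(R.T@np.linalg.inv(K)@np.c_[uv,np.ones(len(uv))].T).T; c=-R.T@t
    return c+d*((z-c[2])/d[:,2])[:,None]
def w2px(name,X,P=None):
    K,R,t=P or KRt(name); q=(K@(R@np.atleast_2d(X).T+t[:,None])).T
    return q[:,:2]/q[:,2:]
E
python3 - <<'E'
from h import *
def c1(a): return (np.array(a)+.5)/5.7-.5+[225,80]
def c2(a): return (np.array(a)+.5)/5-.5+[340,80]
np.set_printoptions(precision=1,suppress=True)
r=px2w("top",c1([(38,50),(497,38),(517,512),(52,530)]),80); print("riser",r)
e=lambda a,b:(np.degrees(np.arctan2(b[1]-a[1],b[0]-a[0])),np.hypot(*(b-a)[:2]))
print(e(r[3],r[0]),e(r[2],r[1]),e(r[1],r[0]),e(r[2],r[3]))
p=px2w("top",c1([(196,128),(337,126),(361,518),(204,525)]),103); print("plate",p,p.mean(0)); print(e(p[3],p[0]),e(p[2],p[1]),e(p[2],p[3]))
p=px2w("top",c2([(306,137),(424,125),(455,450),(337,461)]),80); print("rackplate",p,p.mean(0)); print(e(p[3],p[0]),e(p[2],p[1]),e(p[2],p[3]))
b=px2w("top",c2([(106,245),(706,192),(723,324),(121,381)]),75); print("bars",b,b.mean(0)); print(e(b[1],b[0]),e(b[2],b[3]))
E
```

```text
riser [[741.7 312.9  80. ]
 [749.8 103.7  80. ]
 [531.7  92.2  80. ]
 [521.1 301.   80. ]]
(np.float64(3.0935080098998027), np.float64(220.83669618857556)) (np.float64(3.0400783508279186), np.float64(218.43099038089113)) (np.float64(92.2432812432648), np.float64(209.36983107297223)) (np.float64(92.90147240214911), np.float64(209.14426223093204))
plate [[699.  237.  103. ]
 [700.7 174.3 103. ]
 [524.7 160.8 103. ]
 [520.8 229.8 103. ]] [611.3 200.5 103. ]
(np.float64(2.3231880069058786), np.float64(178.36068221469276)) (np.float64(4.383498233809771), np.float64(176.50079416033978)) (np.float64(93.24061124895523), np.float64(69.13740477860057))
rackplate [[ 697.6 -127.9   80. ]
 [ 704.7 -189.2   80. ]
 [ 534.7 -203.9   80. ]
 [ 528.3 -143.2   80. ]] [ 616.3 -166.1   80. ]
(np.float64(5.183250621376461), np.float64(170.0537432576632)) (np.float64(4.936821252232692), np.float64(170.6951846415189)) (np.float64(96.02096502041093), np.float64(61.00692384764868))
bars [[ 640.7  -24.8   75. ]
 [ 672.5 -337.2   75. ]
 [ 603.  -344.9   75. ]
 [ 569.4  -32.8   75. ]] [ 621.4 -184.9   75. ]
(np.float64(95.80858727917415), np.float64(314.07639733537775)) (np.float64(96.13381793916983), np.float64(313.902694885715))
```

```bash
cat >> h.py <<'E'
def go(target,yaw=None):
    """print deltas in jog units: yaw turn first, then tool shift (tool assumed down)"""
    o=manip.get_obs(); R=o['ee_rot']; p=o['ee_pos']
    cy=np.degrees(np.arctan2(R[1,0],R[0,0])); 
    if yaw is not None: print("wz units total",round(-(yaw-cy)/5,2))
    else: yaw=cy
    c,s=np.cos(np.radians(yaw)),np.sin(np.radians(yaw))
    Rn=np.array([[c,s,0],[s,-c,0],[0,0,-1]])
    print("pos",p.round(1),"yaw",round(cy,2),"z",R[:,2].round(4),"F",o['wrist_force'].round(1),"open",round(o['opening'],1),"t",o['time_s'])
    print("shift units",(Rn.T@(np.array(target)-p)/50).round(2))
E
python3 -c "
from h import *
go((600,200,250),2.8)"
```

```text
wz units total 3.94
pos [ 248.6 -600.   227.5] yaw 22.51 z [-6.0e-04  1.8e-03 -1.0e+00] F [0.7 0.5 0.2] open 94.9 t 0.1
shift units [  7.8  -15.64  -0.45]
```

```bash
python3 -m jog '[{"wz":1,"jaw":-1},{"wz":1},{"wz":1},{"wz":0.94},{"tx":0.3,"ty":-0.6},{"tx":0.4,"ty":-0.8,"tz":-0.1},{"tx":0.4,"ty":-0.8,"tz":-0.1},{"tx":0.4,"ty":-0.8,"tz":-0.1},{"tx":0.4,"ty":-0.8,"tz":-0.1},{"tx":0.4,"ty":-0.8},{"tx":0.4,"ty":-0.8},{"tx":0.4,"ty":-0.8}]' && python3 -m jog '[{"tx":0.4,"ty":-0.8},{"tx":0.4,"ty":-0.8},{"tx":0.4,"ty":-0.8},{"tx":0.4,"ty":-0.8},{"tx":0.4,"ty":-0.8},{"tx":0.4,"ty":-0.8},{"tx":0.4,"ty":-0.8},{"tx":0.4,"ty":-0.8},{"tx":0.4,"ty":-0.8},{"tx":0.4,"ty":-0.8},{"tx":0.3,"ty":-0.6},{"tx":0.2,"ty":-0.4}]'; python3 -c "
from h import *
go((600,200,250),2.8)"
```

```text
wz units total 3.94
pos [ 248.6 -600.   227.5] yaw 22.51 z [-6.0e-04  1.8e-03 -1.0e+00] F [0.7 0.5 0.2] open 94.9 t 0.1
shift units [  7.8  -15.64  -0.45]validation failed for argument at $[0]...
```

```bash
python3 -m jog '[{"jaw":-1,"tx":0,"ty":0,"tz":0,"wx":0,"wy":0,"wz":1},{"jaw":-1,"tx":0,"ty":0,"tz":0,"wx":0,"wy":0,"wz":1},{"jaw":-1,"tx":0,"ty":0,"tz":0,"wx":0,"wy":0,"wz":1},{"jaw":-1,"tx":0,"ty":0,"tz":0,"wx":0,"wy":0,"wz":0.94},{"jaw":-1,"tx":0.3,"ty":-0.6,"tz":-0.1,"wx":0,"wy":0,"wz":0},{"jaw":-1,"tx":0.4,"ty":-0.8,"tz":-0.1,"wx":0,"wy":0,"wz":0},{"jaw":-1,"tx":0.4,"ty":-0.8,"tz":-0.1,"wx":0,"wy":0,"wz":0},{"jaw":-1,"tx":0.4,"ty":-0.8,"tz":-0.1,"wx":0,"wy":0,"wz":0},{"jaw":-1,"tx":0.4,"ty":-0.8,"tz":0,"wx":0,"wy":0,"wz":0},{"jaw":-1,"tx":0.4,"ty":-0.8,"tz":0,"wx":0,"wy":0,"wz":0}]'; python3 -c "
from h import *
go((600,200,250),2.8)"
```

```text
time_s: 1.1
ee_pos: [352.6, -363.3, 248.4]
ee_rot: [[0.999, 0.048, 0.0], [0.048, -0.999, 0.0], [0.0, -0.0, -1.0]]
wrist_force: [0.5, 0.7, 0.6]
opening: 20.4
wz units total -0.0
pos [ 352.6 -363.3  248.4] yaw 2.78 z [ 0.e+00  2.e-04 -1.e+00] F [0.5 0.7 0.6] open 20.4 t 1.1
shift units [  5.49 -11.01  -0.03]
```

```bash
python3 -m jog '[{"jaw":-1,"tx":0.4,"ty":-0.8,"tz":0,"wx":0,"wy":0,"wz":0},{"jaw":-1,"tx":0.4,"ty":-0.8,"tz":0,"wx":0,"wy":0,"wz":0},{"jaw":-1,"tx":0.4,"ty":-0.8,"tz":0,"wx":0,"wy":0,"wz":0},{"jaw":-1,"tx":0.4,"ty":-0.8,"tz":0,"wx":0,"wy":0,"wz":0},{"jaw":-1,"tx":0.4,"ty":-0.8,"tz":0,"wx":0,"wy":0,"wz":0},{"jaw":-1,"tx":0.4,"ty":-0.8,"tz":0,"wx":0,"wy":0,"wz":0},{"jaw":-1,"tx":0.4,"ty":-0.8,"tz":0,"wx":0,"wy":0,"wz":0},{"jaw":-1,"tx":0.4,"ty":-0.8,"tz":0,"wx":0,"wy":0,"wz":0},{"jaw":-1,"tx":0.4,"ty":-0.8,"tz":0,"wx":0,"wy":0,"wz":0},{"jaw":-1,"tx":0.4,"ty":-0.8,"tz":0,"wx":0,"wy":0,"wz":0},{"jaw":-1,"tx":0.4,"ty":-0.8,"tz":0,"wx":0,"wy":0,"wz":0},{"jaw":-1,"tx":0.4,"ty":-0.8,"tz":0,"wx":0,"wy":0,"wz":0}]'; python3 -m jog '[{"jaw":-1,"tx":0.4,"ty":-0.8,"tz":0,"wx":0,"wy":0,"wz":0},{"jaw":-1,"tx":0.2,"ty":-0.5,"tz":0,"wx":0,"wy":0,"wz":0},{"jaw":-1,"tx":0,"ty":0,"tz":0,"wx":0,"wy":0,"wz":0},{"jaw":-1,"tx":0,"ty":0,"tz":0,"wx":0,"wy":0,"wz":0}]'; python3 -c "
from h import *
go((600,200,250),2.8)
P=KRt('wrist');im=viewer.capture('wrist');cv2.imwrite('pics/w1.png',im[...,::-1])
np.savez('w1.npz',K=P[0],R=P[1],t=P[2])"
```

```text
time_s: 2.3
ee_pos: [568.7, 127.9, 248.1]
ee_rot: [[0.999, 0.049, -0.001], [0.049, -0.999, -0.0], [-0.001, 0.0, -1.0]]
wrist_force: [1.4, -1.3, 0.9]
opening: 0.5
time_s: 2.7
ee_pos: [595.0, 192.6, 247.8]
ee_rot: [[0.999, 0.05, -0.002], [0.05, -0.999, -0.001], [-0.002, 0.001, -1.0]]
wrist_force: [-0.2, 0.4, 0.4]
opening: 0.7
wz units total 0.01
pos [595.  192.6 247.8] yaw 2.87 z [-1.5e-03 -8.0e-04 -1.0e+00] F [-0.2  0.4  0.4] open 0.7 t 2.7
shift units [ 0.11 -0.14 -0.04]
```

View pics/w1.png

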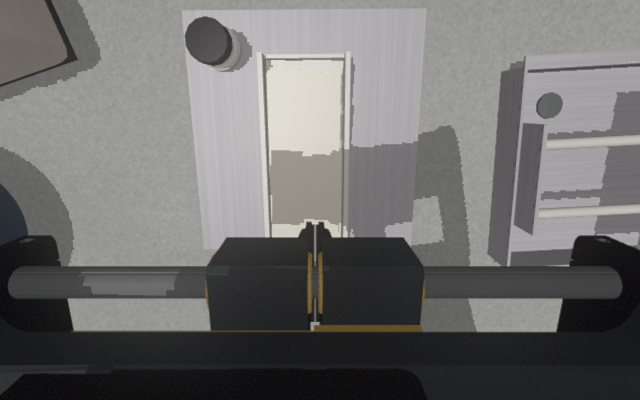

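The wrist view shows the top plate between the tray walls, with its rear edge at row ~60 and columns 267..345. The shut fingertips are at (315,225), roughly over its front half.

```bash
python3 - <<'E'
import cv2
im=cv2.imread("pics/w1.png")
cv2.imwrite("pics/c3.png",cv2.resize(im[40:250,240:370],None,fx=2.8,fy=2.8,interpolation=cv2.INTER_CUBIC))
from h import *
d=np.load("w1.npz");P=(d['K'],d['R'],d['t'])
o=np.array([611.1,201.3]);a=np.radians(2.8);u=np.array([np.cos(a),np.sin(a)]);v=np.array([-u[1],u[0]])
def W(x,y,z): return np.r_[o+u*x+v*y,z]
for n,p in dict(rearL=(85,31,103),rearR=(85,-31,103),frL=(-85,31,103),frR=(-85,-31,103),rb1=(135,105,80),rb2=(135,-105,80),rf1=(-85,105,80),rf2=(-85,-105,80),wallL=(0,34,107),wallR=(0,-34,107)).items():
    print(n,w2px('wrist',W(*p),P).round(1),w2px('top',W(*p)).round(1))
E
```

```text
rearL [[267.2  67. ]] [[259.2 103.8]]
rearR [[342.1  67.1]] [[283.6 102.9]]
frL [[273.  257.1]] [[261.1 170.2]]
frR [[338.3 257.2]] [[285.8 169.3]]
rb1 [[182.5   8. ]] [[231.3  88.7]]
rb2 [[427.6   8.6]] [[312.1  85.8]]
rf1 [[202.7 247.5]] [[233.3 172.6]]
rf2 [[409.6 247.8]] [[315.2 169.6]]
wallL [[266.3 169.3]] [[258.7 136.5]]
wallR [[343.8 169.5]] [[285.8 135.5]]
```

View pics/c3.png

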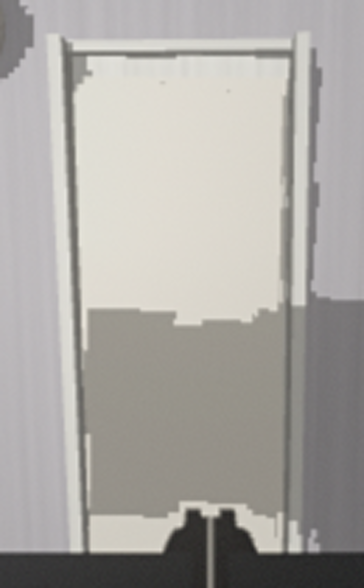

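```bash
python3 -c "
from h import *
go((641,202.5,123),2.8)"
```

```text
wz units total 0.0
pos [595.  191.9 248. ] yaw 2.8 z [-1.2e-03 -7.0e-04 -1.0e+00] F [-0.2 -0.7 -0.4] open 0.3 t 2.75
shift units [ 0.93 -0.17  2.5 ]
```

```bash
python3 -m jog '[{"jaw":-1,"tx":0.5,"ty":-0.1,"tz":0.4,"wx":0,"wy":0,"wz":0},{"jaw":-1,"tx":0.43,"ty":-0.07,"tz":0.6,"wx":0,"wy":0,"wz":0},{"jaw":-1,"tx":0,"ty":0,"tz":0.7,"wx":0,"wy":0,"wz":0},{"jaw":-1,"tx":0,"ty":0,"tz":0.5,"wx":0,"wy":0,"wz":0},{"jaw":-1,"tx":0,"ty":0,"tz":0.2,"wx":0,"wy":0,"wz":0},{"jaw":-1,"tx":0,"ty":0,"tz":0.1,"wx":0,"wy":0,"wz":0},{"jaw":-1,"tx":0,"ty":0,"tz":0,"wx":0,"wy":0,"wz":0},{"jaw":-1,"tx":0,"ty":0,"tz":0,"wx":0,"wy":0,"wz":0}]'; python3 -c "
from h import *
go((641,202.5,117),2.8)"
```

```text
time_s: 3.55
ee_pos: [642.5, 203.1, 125.8]
ee_rot: [[0.999, 0.049, 0.003], [0.049, -0.999, 0.001], [0.003, -0.001, -1.0]]
wrist_force: [0.0, 0.1, 0.2]
opening: 0.4
wz units total -0.0
pos [642.5 203.1 125.8] yaw 2.79 z [ 3.2e-03  7.0e-04 -1.0e+00] F [0.  0.1 0.2] open 0.4 t 3.55
shift units [-0.03  0.01  0.18]
```

```bash
python3 -m jog '[{"jaw":-1,"tx":0,"ty":0,"tz":0.08,"wx":0,"wy":0,"wz":0},{"jaw":-1,"tx":0,"ty":0,"tz":0.04,"wx":0,"wy":0,"wz":0},{"jaw":-1,"tx":0,"ty":0,"tz":0,"wx":0,"wy":0,"wz":0}]';  python3 -m jog '[{"jaw":-1,"tx":0,"ty":0,"tz":0.03,"wx":0,"wy":0,"wz":0},{"jaw":-1,"tx":0,"ty":0,"tz":0,"wx":0,"wy":0,"wz":0}]'
```

```text
time_s: 3.85
ee_pos: [641.3, 203.2, 117.7]
ee_rot: [[0.999, 0.049, -0.0], [0.049, -0.999, -0.0], [-0.0, 0.0, -1.0]]
wrist_force: [0.3, -0.3, -0.6]
opening: 0.5
time_s: 4.05
ee_pos: [641.7, 203.3, 117.3]
ee_rot: [[0.999, 0.049, 0.001], [0.049, -0.999, 0.0], [0.001, -0.0, -1.0]]
wrist_force: [-1.6, -0.4, 4.6]
opening: 0.3
```

Contact made at 4.6 N. I'll press a little more.

```bash
python3 -m jog '[{"jaw":-1,"tx":0,"ty":0,"tz":0.02,"wx":0,"wy":0,"wz":0},{"jaw":-1,"tx":0,"ty":0,"tz":0,"wx":0,"wy":0,"wz":0}]'
```

```text
time_s: 4.25
ee_pos: [642.0, 203.4, 117.3]
ee_rot: [[0.999, 0.049, 0.001], [0.049, -0.999, 0.0], [0.001, -0.0, -1.0]]
wrist_force: [-3.8, 0.1, 7.9]
opening: 0.2
```

```bash
python3 -m jog '[{"jaw":-1,"tx":-0.06,"ty":0,"tz":0.005,"wx":0,"wy":0,"wz":0},{"jaw":-1,"tx":-0.08,"ty":0,"tz":0,"wx":0,"wy":0,"wz":0},{"jaw":-1,"tx":-0.1,"ty":0,"tz":0,"wx":0,"wy":0,"wz":0},{"jaw":-1,"tx":-0.1,"ty":0,"tz":0,"wx":0,"wy":0,"wz":0}]'; python3 -c "
from h import *
im=viewer.capture('top');cv2.imwrite('pics/t2.png',cv2.resize(im[80:200,215:335,::-1],None,fx=5,fy=5,interpolation=cv2.INTER_CUBIC))"
```

```text
time_s: 4.65
ee_pos: [626.6, 202.7, 117.3]
ee_rot: [[0.999, 0.049, 0.006], [0.049, -0.999, 0.001], [0.006, -0.001, -1.0]]
wrist_force: [2.6, 1.1, 5.7]
opening: 0.2
```

View pics/t2.png

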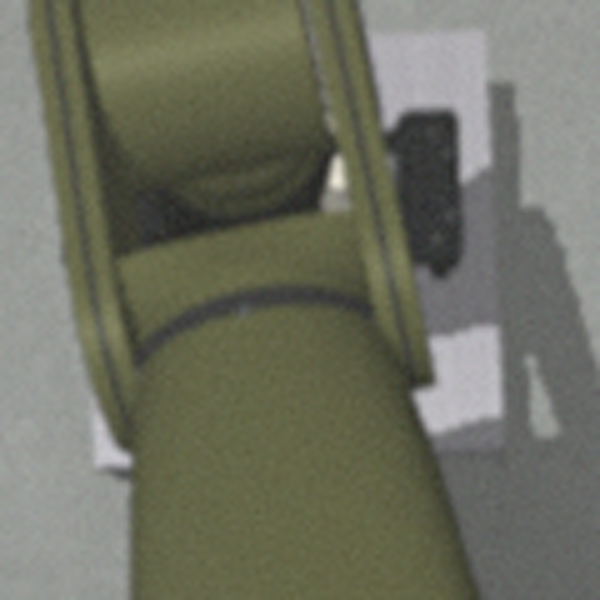

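The arm hides the tray in the top view, so I'll check with the wrist and scene cameras.

```bash
python3 -c "
from h import *
im=viewer.capture('wrist')[...,::-1];
im2=viewer.capture('scene')[...,::-1]
a=cv2.resize(im[0:260,160:480],None,fx=1.25,fy=1.25)
b=cv2.resize(im2[215:345,260:400],None,fx=2.5,fy=2.5,interpolation=cv2.INTER_CUBIC)
c=np.zeros((325,760,3),np.uint8);c[:325,:400]=a[:325];c[:325,405:755]=b;cv2.imwrite('pics/m1.png',c)"
```

```text
(no output)
```

View pics/m1.png

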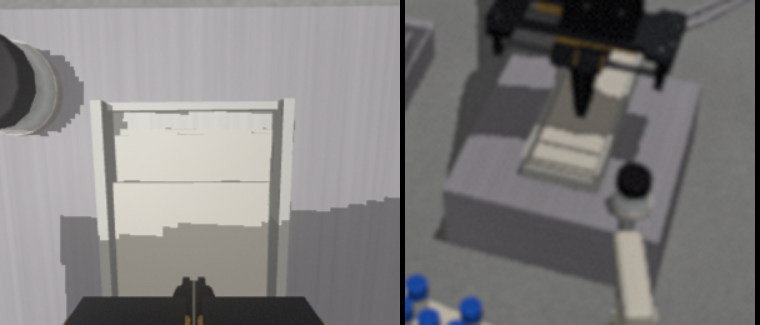

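The top plate's rear edge, at row ~181 in the wrist crop, has come clear of plate 2's rear edge at row ~131, and plate 2 stayed put. I'll keep dragging.

```bash
python3 -m jog '[{"jaw":-1,"tx":-0.1,"ty":0,"tz":0.01,"wx":0,"wy":0,"wz":0},{"jaw":-1,"tx":-0.1,"ty":0,"tz":0,"wx":0,"wy":0,"wz":0},{"jaw":-1,"tx":-0.1,"ty":0,"tz":0,"wx":0,"wy":0,"wz":0},{"jaw":-1,"tx":-0.1,"ty":0,"tz":0,"wx":0,"wy":0,"wz":0}]';python3 -m jog '[{"jaw":-1,"tx":-0.1,"ty":0,"tz":0.005,"wx":0,"wy":0,"wz":0},{"jaw":-1,"tx":-0.1,"ty":0,"tz":0,"wx":0,"wy":0,"wz":0},{"jaw":-1,"tx":-0.1,"ty":0,"tz":0,"wx":0,"wy":0,"wz":0},{"jaw":-1,"tx":-0.1,"ty":0,"tz":0,"wx":0,"wy":0,"wz":0}]'; python3 -c "
from h import *
P=KRt('wrist')
im=viewer.capture('wrist')[...,::-1];cv2.imwrite('pics/w3.png',im);np.savez('w3.npz',K=P[0],R=P[1],t=P[2])"
```

```text
time_s: 5.2
ee_pos: [607.0, 201.9, 117.4]
ee_rot: [[0.999, 0.049, 0.007], [0.049, -0.999, 0.001], [0.007, -0.001, -1.0]]
wrist_force: [2.8, -0.3, 6.4]
opening: 0.5
time_s: 5.6
ee_pos: [587.3, 200.9, 117.3]
ee_rot: [[0.999, 0.049, 0.008], [0.049, -0.999, 0.002], [0.008, -0.001, -1.0]]
wrist_force: [2.4, 0.1, 7.4]
opening: 0.0
```

View pics/w3.png

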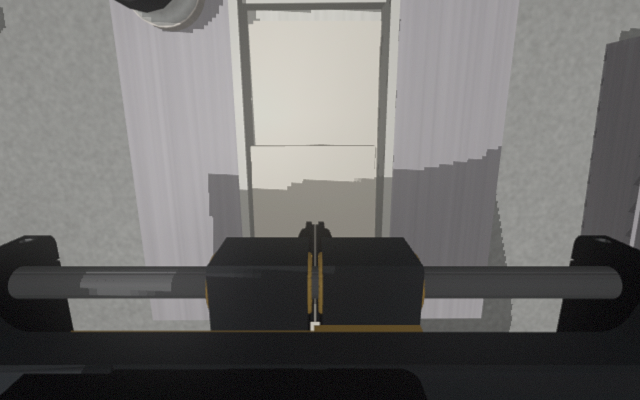

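```bash
python3 -m jog '[{"jaw":-1,"tx":-0.1,"ty":0,"tz":0.005,"wx":0,"wy":0,"wz":0},{"jaw":-1,"tx":-0.06,"ty":0,"tz":0,"wx":0,"wy":0,"wz":0},{"jaw":-1,"tx":0,"ty":0,"tz":0,"wx":0,"wy":0,"wz":0},{"jaw":-1,"tx":0,"ty":0,"tz":-0.1,"wx":0,"wy":0,"wz":0},{"jaw":-1,"tx":0,"ty":0,"tz":-0.3,"wx":0,"wy":0,"wz":0},{"jaw":-1,"tx":0,"ty":0,"tz":-0.3,"wx":0,"wy":0,"wz":0},{"jaw":1,"tx":0,"ty":0,"tz":-0.3,"wx":0,"wy":0,"wz":0},{"jaw":1,"tx":0,"ty":0,"tz":0,"wx":0,"wy":0,"wz":0}]'; python3 -c "
from h import *
np.set_printoptions(precision=1,suppress=True)
d=np.load('w3.npz');P=(d['K'],d['R'],d['t'])
print(px2w('wrist',[(313,145)],103,P), px2w('wrist',[(313,11)],98,P))
go((587,200,150),2.8)
P=KRt('wrist')
im=viewer.capture('wrist')[...,::-1];cv2.imwrite('pics/w4.png',im);np.savez('w4.npz',K=P[0],R=P[1],t=P[2])"
```

```text
time_s: 6.45
ee_pos: [578.4, 200.5, 167.9]
ee_rot: [[0.999, 0.049, 0.006], [0.049, -0.999, 0.002], [0.006, -0.001, -1.0]]
wrist_force: [-0.2, 0.0, 0.2]
opening: 11.4
[[638.  203.9 103. ]] [[699.6 206.9  98. ]]
wz units total 0.0
pos [578.4 200.5 167.9] yaw 2.81 z [ 0.  0. -1.] F [-0.2  0.   0.2] open 11.4 t 6.45
shift units [0.2 0.  0.4]
```

View pics/w4.png

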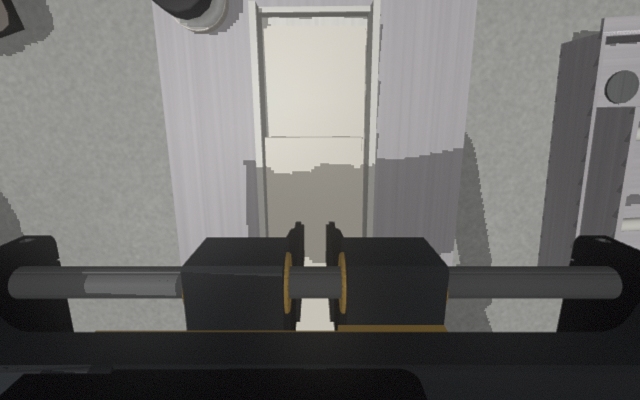

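```bash
python3 -m jog '[{"jaw":1,"tx":-0.4,"ty":0,"tz":-0.5,"wx":0,"wy":0,"wz":0},{"jaw":1,"tx":-0.5,"ty":0,"tz":-0.4,"wx":0,"wy":0,"wz":0},{"jaw":1,"tx":-0.7,"ty":0,"tz":-0.1,"wx":0,"wy":0,"wz":0},{"jaw":1,"tx":-0.7,"ty":0,"tz":0,"wx":0,"wy":0,"wz":0},{"jaw":1,"tx":-0.2,"ty":0,"tz":0,"wx":0,"wy":0,"wz":0},{"jaw":1,"tx":0,"ty":0,"tz":0,"wx":0,"wy":0,"wz":0},{"jaw":1,"tx":0,"ty":0,"tz":0,"wx":0,"wy":0,"wz":0}]'; python3 -c "
from h import *
np.set_printoptions(precision=1,suppress=True)
d=np.load('w4.npz');P=(d['K'],d['R'],d['t'])
print(px2w('wrist',[(266,137),(364,137)],103,P))
go((498,196,150),2.8)
P=KRt('wrist')
im=viewer.capture('wrist')[...,::-1];cv2.imwrite('pics/w5.png',im);np.savez('w5.npz',K=P[0],R=P[1],t=P[2])"
```

```text
time_s: 7.2
ee_pos: [452.2, 193.9, 213.7]
ee_rot: [[0.999, 0.049, 0.0], [0.049, -0.999, -0.0], [0.0, 0.0, -1.0]]
wrist_force: [0.3, 1.0, -0.1]
opening: 71.2
[[627.8 233.8 103. ]
 [631.  171.3 103. ]]
wz units total 0.0
pos [452.2 193.9 213.7] yaw 2.8 z [ 0. -0. -1.] F [ 0.3  1.  -0.1] open 71.2 t 7.2
shift units [0.9 0.  1.3]
```

View pics/w5.png

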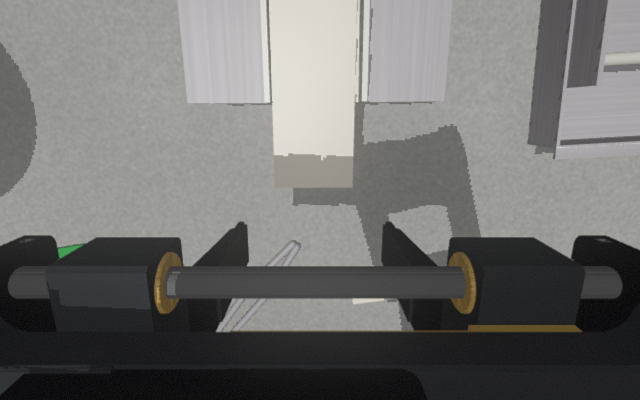

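The front end now overhangs clearly, with corners at about (275,187) and (352,187). The riser front edge is at row ~102.

```bash
python3 - <<'E'
from h import *
np.set_printoptions(precision=1,suppress=True)
d=np.load('w5.npz');P=(d['K'],d['R'],d['t'])
print(px2w('wrist',[(275.5,187),(352.5,187),(272,102),(355,102)],103,P)); print(px2w('wrist',[(188,102),(445,102)],80,P))
E
```

```text
[[458.4 225.1 103. ]
 [461.4 163.7 103. ]
 [523.7 229.1 103. ]
 [526.8 166.8 103. ]]
[[520.7 300.4  80. ]
 [531.1  90.8  80. ]]
```

```bash
python3 -m jog '[{"jaw":1,"tx":0.5,"ty":0,"tz":0.5,"wx":0,"wy":0,"wz":0},{"jaw":1,"tx":0.4,"ty":0,"tz":0.5,"wx":0,"wy":0,"wz":0},{"jaw":1,"tx":0,"ty":0,"tz":0,"wx":0,"wy":0,"wz":0},{"jaw":1,"tx":0,"ty":0,"tz":0,"wx":0,"wy":0,"wz":0}]'; python3 -c "
from h import *
go((500,196.3,95.5),2.78)"
```

```text
time_s: 7.65
ee_pos: [496.8, 195.8, 163.0]
ee_rot: [[0.999, 0.048, -0.003], [0.048, -0.999, -0.001], [-0.003, 0.001, -1.0]]
wrist_force: [-0.6, 0.1, -1.0]
opening: 94.5
wz units total -0.0
pos [496.8 195.8 163. ] yaw 2.77 z [-2.8e-03 -7.0e-04 -1.0e+00] F [-0.6  0.1 -1. ] open 94.5 t 7.65
shift units [ 0.07 -0.01  1.35]
```

```bash
python3 -m jog '[{"jaw":1,"tx":0.05,"ty":0,"tz":0.4,"wx":0,"wy":0,"wz":0},{"jaw":1,"tx":0,"ty":0,"tz":0.4,"wx":0,"wy":0,"wz":0},{"jaw":1,"tx":0,"ty":0,"tz":0.3,"wx":0,"wy":0,"wz":0},{"jaw":1,"tx":0,"ty":0,"tz":0.22,"wx":0,"wy":0,"wz":0},{"jaw":1,"tx":0,"ty":0,"tz":0,"wx":0,"wy":0,"wz":0},{"jaw":1,"tx":0,"ty":0,"tz":0,"wx":0,"wy":0,"wz":0}]'; python3 -c "
from h import *
go((500,196.3,95.5),2.78)"
```

```text
time_s: 8.25
ee_pos: [499.4, 196.4, 98.6]
ee_rot: [[0.999, 0.049, 0.001], [0.049, -0.999, 0.0], [0.001, -0.0, -1.0]]
wrist_force: [0.7, -0.0, 0.6]
opening: 95.0
wz units total 0.01
pos [499.4 196.4  98.6] yaw 2.81 z [ 7.e-04  2.e-04 -1.e+00] F [ 0.7 -0.   0.6] open 95.0 t 8.25
shift units [0.01 0.   0.06]
```

```bash
python3 -m jog '[{"jaw":1,"tx":0,"ty":0,"tz":0.06,"wx":0,"wy":0,"wz":0},{"jaw":-1,"tx":0,"ty":0,"tz":0,"wx":0,"wy":0,"wz":0},{"jaw":-1,"tx":0,"ty":0,"tz":0,"wx":0,"wy":0,"wz":0},{"jaw":-1,"tx":0,"ty":0,"tz":0,"wx":0,"wy":0,"wz":0},{"jaw":-1,"tx":0,"ty":0,"tz":0,"wx":0,"wy":0,"wz":0},{"jaw":-1,"tx":0,"ty":0,"tz":0,"wx":0,"wy":0,"wz":0},{"jaw":-1,"tx":0,"ty":0,"tz":0,"wx":0,"wy":0,"wz":0},{"jaw":-1,"tx":0,"ty":0,"tz":0,"wx":0,"wy":0,"wz":0}]'
```

```text
time_s: 9.05
ee_pos: [499.1, 196.2, 95.0]
ee_rot: [[0.999, 0.049, 0.0], [0.049, -0.999, 0.0], [0.0, -0.0, -1.0]]
wrist_force: [-0.6, 0.1, 0.8]
opening: 61.8
```

```bash
python3 -m jog '[{"jaw":-1,"tx":0,"ty":0,"tz":-0.05,"wx":0,"wy":0,"wz":0},{"jaw":-1,"tx":0,"ty":0,"tz":-0.1,"wx":0,"wy":0,"wz":0},{"jaw":-1,"tx":0,"ty":0,"tz":-0.15,"wx":0,"wy":0,"wz":0},{"jaw":-1,"tx":0,"ty":0,"tz":-0.2,"wx":0,"wy":0,"wz":0},{"jaw":-1,"tx":0,"ty":0,"tz":-0.2,"wx":0,"wy":0,"wz":0},{"jaw":-1,"tx":0,"ty":0,"tz":-0.2,"wx":0,"wy":0,"wz":0},{"jaw":-1,"tx":0,"ty":0,"tz":0,"wx":0,"wy":0,"wz":0}]';python3 -c "
from h import *
im=viewer.capture('wrist')[...,::-1];
im2=viewer.capture('scene')[...,::-1]
a=cv2.resize(im[0:260,160:480],None,fx=1.25,fy=1.25)
b=cv2.resize(im2[185:315,260:400],None,fx=2.5,fy=2.5,interpolation=cv2.INTER_CUBIC)
c=np.zeros((325,760,3),np.uint8);c[:325,:400]=a[:325];c[:325,405:755]=b;cv2.imwrite('pics/m2.png',c)"
```

```text
time_s: 9.75
ee_pos: [500.5, 196.6, 142.5]
ee_rot: [[0.999, 0.049, 0.004], [0.049, -0.999, 0.001], [0.004, -0.001, -1.0]]
wrist_force: [-0.1, -0.0, -0.2]
opening: 61.5
```

View pics/m2.png

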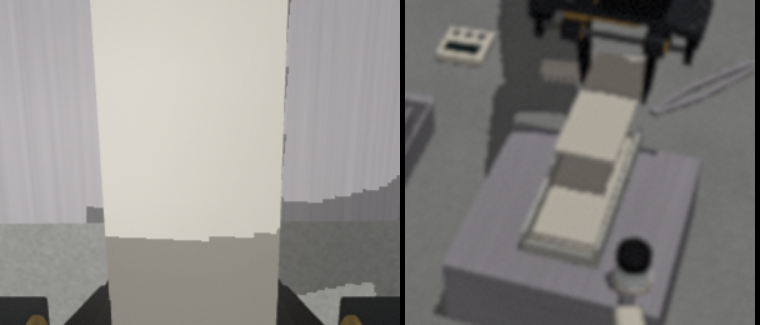

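```bash
python3 -m jog '[{"jaw":-1,"tx":0,"ty":0,"tz":-0.3,"wx":0,"wy":0,"wz":-0.2},{"jaw":-1,"tx":0,"ty":0.1,"tz":-0.3,"wx":0,"wy":0,"wz":-0.2},{"jaw":-1,"tx":0,"ty":0.3,"tz":-0.2,"wx":0,"wy":0,"wz":-0.24},{"jaw":-1,"tx":0.1,"ty":0.5,"tz":0,"wx":0,"wy":0,"wz":0},{"jaw":-1,"tx":0.1,"ty":0.5,"tz":0,"wx":0,"wy":0,"wz":0},{"jaw":-1,"tx":0.1,"ty":0.5,"tz":0,"wx":0,"wy":0,"wz":0},{"jaw":-1,"tx":0.1,"ty":0.5,"tz":0,"wx":0,"wy":0,"wz":0},{"jaw":-1,"tx":0.1,"ty":0.5,"tz":0,"wx":0,"wy":0,"wz":0},{"jaw":-1,"tx":0.1,"ty":0.5,"tz":0,"wx":0,"wy":0,"wz":0},{"jaw":-1,"tx":0.1,"ty":0.5,"tz":0,"wx":0,"wy":0,"wz":0}]';python3 -c "
from h import *
go((585,-274,185),6.0)"
```

```text
time_s: 10.85
ee_pos: [554.4, 4.5, 181.5]
ee_rot: [[0.994, 0.105, 0.002], [0.105, -0.994, -0.0], [0.002, 0.0, -1.0]]
wrist_force: [1.1, 0.1, -1.2]
opening: 61.6
wz units total 0.01
pos [554.4   4.5 181.5] yaw 6.04 z [ 1.6e-03 -3.0e-04 -1.0e+00] F [ 1.1  0.1 -1.2] open 61.6 t 10.85
shift units [ 0.03  5.6  -0.07]
```

```bash
python3 -m jog '[{"jaw":-1,"tx":0,"ty":0.5,"tz":0,"wx":0,"wy":0,"wz":0},{"jaw":-1,"tx":0,"ty":0.6,"tz":0,"wx":0,"wy":0,"wz":0},{"jaw":-1,"tx":0,"ty":0.6,"tz":0,"wx":0,"wy":0,"wz":0},{"jaw":-1,"tx":0,"ty":0.6,"tz":0,"wx":0,"wy":0,"wz":0},{"jaw":-1,"tx":0,"ty":0.6,"tz":0,"wx":0,"wy":0,"wz":0},{"jaw":-1,"tx":0,"ty":0.6,"tz":0,"wx":0,"wy":0,"wz":0},{"jaw":-1,"tx":0,"ty":0.6,"tz":0,"wx":0,"wy":0,"wz":0},{"jaw":-1,"tx":0,"ty":0.6,"tz":0,"wx":0,"wy":0,"wz":0},{"jaw":-1,"tx":0,"ty":0.4,"tz":0,"wx":0,"wy":0,"wz":0},{"jaw":-1,"tx":0,"ty":0.3,"tz":0,"wx":0,"wy":0,"wz":0},{"jaw":-1,"tx":0,"ty":0,"tz":0,"wx":0,"wy":0,"wz":0},{"jaw":-1,"tx":0,"ty":0,"tz":0,"wx":0,"wy":0,"wz":0}]';python3 -c "
from h import *
go((585,-274,185),6.0)
P=KRt('wrist')
im=viewer.capture('wrist')[...,::-1];cv2.imwrite('pics/w6.png',im);np.savez('w6.npz',K=P[0],R=P[1],t=P[2])
im=viewer.capture('scene')[...,::-1];cv2.imwrite('pics/s6.png',cv2.resize(im[150:310,100:300],None,fx=3.5,fy=3.5,interpolation=cv2.INTER_CUBIC))"
```

```text
time_s: 12.05
ee_pos: [582.0, -262.1, 179.9]
ee_rot: [[0.994, 0.105, -0.0], [0.105, -0.994, 0.001], [-0.0, -0.001, -1.0]]
wrist_force: [0.5, 0.6, -0.3]
opening: 61.8
wz units total 0.0
pos [ 582.  -262.1  179.9] yaw 6.02 z [-3.e-04  8.e-04 -1.e+00] F [ 0.5  0.6 -0.3] open 61.8 t 12.05
shift units [ 0.03  0.24 -0.1 ]
```

View pics/w6.png

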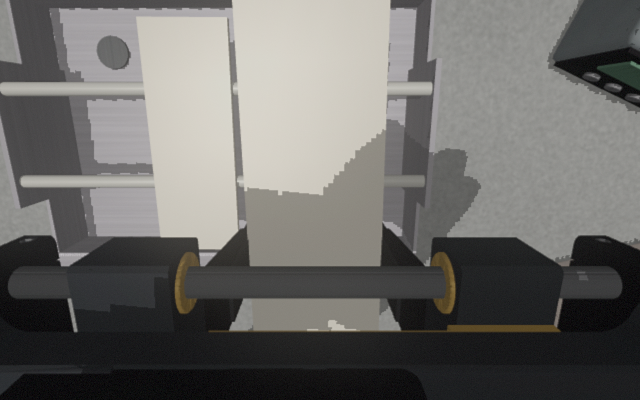

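View pics/s6.png

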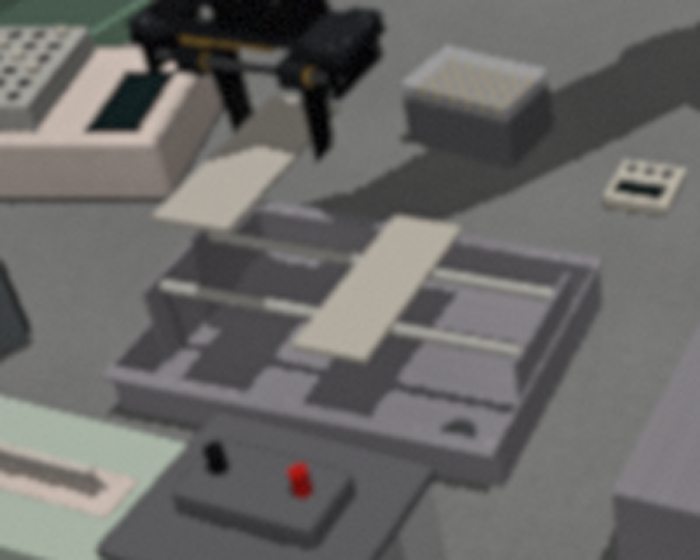

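The plate is held over the rack's free side. The bars are at rows 89 and 182 of the wrist view, with their right end at column ~430. I'll check the plate's tilt and the rack pose.

```bash
python3 - <<'E'
from h import *
np.set_printoptions(precision=1,suppress=True)
d=np.load('w6.npz');P=(d['K'],d['R'],d['t'])
tcp=np.array([582,-262.1,179.9]);a=np.radians(6.02);u=np.array([np.cos(a),np.sin(a),0]);v=np.array([-u[1],u[0],0])
for tilt in (-6,-3,0,3,6):
    tt=np.radians(tilt)
    f=lambda x,y:tcp+[0,0,7.5]+(u*np.cos(tt)+np.array([0,0,np.sin(tt)]))*x+v*y
    for x in (18,100):
        l,r=w2px('wrist',[f(x,31),f(x,-31)],P); print(tilt,x,l,r,(r-l)[0])
b=px2w('wrist',[(5,89),(430,89),(25,182),(423,181)],75,P); print(b)
print(px2w('wrist',[(138,17),(226,17),(160,249),(238,249)],80,P))
E
```

```text
-6 18 [246.6 220.7] [381.  220.8] 134.37420558273263
-6 100 [241.4  32.8] [386.4  32.9] 145.03956711817435
-3 18 [246.2 221.2] [381.4 221.3] 135.16994437454397
-3 100 [238.7  29. ] [389.  29.] 150.34698394548226
0 18 [245.8 221.8] [381.8 221.9] 135.96685640852684
0 100 [235.8  25.6] [391.8  25.7] 155.99681069010438
3 18 [245.4 222.5] [382.2 222.6] 136.76259265249308
3 100 [232.8  22.7] [394.8  22.8] 162.00495381152416
6 18 [245.  223.3] [382.6 223.4] 137.5547264196984
6 100 [229.6  20.5] [397.9  20.5] 168.38639050042602
[[ 639.9  -29.1   75. ]
 [ 672.6 -337.3   75. ]
 [ 571.1  -36.7   75. ]
 [ 604.6 -344.7   75. ]]
[[ 697.4 -129.1   80. ]
 [ 703.7 -188.7   80. ]
 [ 528.2 -143.2   80. ]
 [ 534.9 -205.5   80. ]]
```

```bash
python3 -m jog '[{"jaw":-1,"tx":-0.16,"ty":0.15,"tz":0.3,"wx":0,"wy":0.13,"wz":0},{"jaw":-1,"tx":0,"ty":0.1,"tz":0.4,"wx":0,"wy":0.13,"wz":0},{"jaw":-1,"tx":0,"ty":0,"tz":0.4,"wx":0,"wy":0,"wz":0},{"jaw":-1,"tx":0,"ty":0,"tz":0.2,"wx":0,"wy":0,"wz":0},{"jaw":-1,"tx":0,"ty":0,"tz":0,"wx":0,"wy":0,"wz":0},{"jaw":-1,"tx":0,"ty":0,"tz":0,"wx":0,"wy":0,"wz":0}]';python3 -c "
from h import *
go((574,-275.2,72),6.0)
P=KRt('wrist')
im=viewer.capture('wrist')[...,::-1];cv2.imwrite('pics/w7.png',im);np.savez('w7.npz',K=P[0],R=P[1],t=P[2])"
```

```text
time_s: 12.75
ee_pos: [576.7, -275.4, 115.5]
ee_rot: [[0.994, 0.105, 0.023], [0.105, -0.994, 0.002], [0.023, 0.0, -1.0]]
wrist_force: [-0.6, 0.2, -0.8]
opening: 61.6
wz units total 0.01
pos [ 576.7 -275.4  115.5] yaw 6.05 z [ 0.0231  0.0022 -0.9997] F [-0.6  0.2 -0.8] open 61.6 t 12.75
shift units [-0.05 -0.01  0.87]
```

View pics/w7.png

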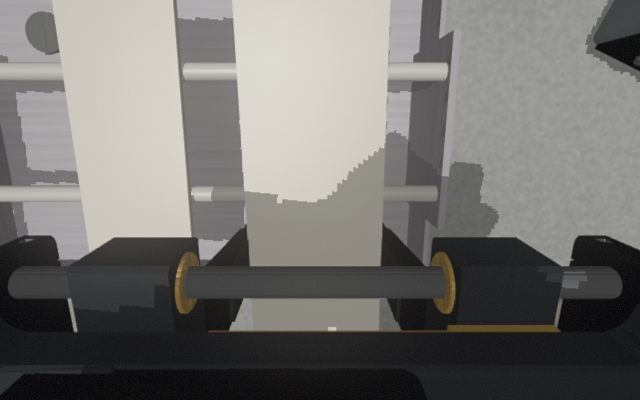

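```bash
python3 -m jog '[{"jaw":-1,"tx":-0.08,"ty":0,"tz":0.2,"wx":0,"wy":0,"wz":0},{"jaw":-1,"tx":0,"ty":0,"tz":0.2,"wx":0,"wy":0,"wz":0},{"jaw":-1,"tx":0,"ty":0,"tz":0.15,"wx":0,"wy":0,"wz":0},{"jaw":-1,"tx":0,"ty":0,"tz":0.1,"wx":0,"wy":0,"wz":0},{"jaw":-1,"tx":0,"ty":0,"tz":0.05,"wx":0,"wy":0,"wz":0},{"jaw":-1,"tx":0,"ty":0,"tz":0,"wx":0,"wy":0,"wz":0},{"jaw":-1,"tx":0,"ty":0,"tz":0,"wx":0,"wy":0,"wz":0}]';python3 -c "
from h import *
go((574,-275.2,72),6.0)"
```

```text
time_s: 13.5
ee_pos: [573.3, -276.3, 80.0]
ee_rot: [[0.994, 0.105, 0.023], [0.105, -0.995, 0.002], [0.023, 0.0, -1.0]]
wrist_force: [0.6, -0.2, -0.7]
opening: 61.4
wz units total 0.0
pos [ 573.3 -276.3   80. ] yaw 6.01 z [ 0.0229  0.0022 -0.9997] F [ 0.6 -0.2 -0.7] open 61.4 t 13.5
shift units [ 0.02 -0.02  0.16]
```

```bash
python3 -m jog '[{"jaw":-1,"tx":0,"ty":0,"tz":0.06,"wx":0,"wy":0,"wz":0},{"jaw":-1,"tx":0,"ty":0,"tz":0.03,"wx":0,"wy":0,"wz":0},{"jaw":-1,"tx":0,"ty":0,"tz":0,"wx":0,"wy":0,"wz":0},{"jaw":-1,"tx":0,"ty":0,"tz":0,"wx":0,"wy":0,"wz":0}]'; python3 -m jog '[{"jaw":-1,"tx":0,"ty":0,"tz":0.03,"wx":0,"wy":0,"wz":0},{"jaw":-1,"tx":0,"ty":0,"tz":0,"wx":0,"wy":0,"wz":0}]'
```

```text
time_s: 13.9
ee_pos: [573.2, -276.1, 75.3]
ee_rot: [[0.994, 0.105, 0.022], [0.105, -0.995, 0.002], [0.023, -0.0, -1.0]]
wrist_force: [0.4, -0.1, -0.7]
opening: 61.6
time_s: 14.1
ee_pos: [573.1, -276.1, 73.7]
ee_rot: [[0.994, 0.105, 0.022], [0.105, -0.995, 0.002], [0.022, -0.0, -1.0]]
wrist_force: [0.0, -0.4, -0.3]
opening: 61.6
```

```bash
python3 -m jog '[{"jaw":-1,"tx":0,"ty":0,"tz":0.02,"wx":0,"wy":0,"wz":0},{"jaw":-1,"tx":0,"ty":0,"tz":0,"wx":0,"wy":0,"wz":0}]'; python3 -m jog '[{"jaw":-1,"tx":0,"ty":0,"tz":0.02,"wx":0,"wy":0,"wz":0},{"jaw":-1,"tx":0,"ty":0,"tz":0,"wx":0,"wy":0,"wz":0}]'
```

```text
time_s: 14.3
ee_pos: [573.2, -276.1, 72.7]
ee_rot: [[0.994, 0.105, 0.022], [0.105, -0.995, 0.002], [0.022, -0.0, -1.0]]
wrist_force: [0.2, -0.4, -0.1]
opening: 61.3
time_s: 14.5
ee_pos: [573.2, -276.1, 71.7]
ee_rot: [[0.994, 0.105, 0.022], [0.105, -0.995, 0.002], [0.023, -0.0, -1.0]]
wrist_force: [-0.3, 0.3, -1.1]
opening: 61.5
```

```bash
python3 -m jog '[{"jaw":-1,"tx":0,"ty":0,"tz":0.02,"wx":0,"wy":0,"wz":0},{"jaw":-1,"tx":0,"ty":0,"tz":0,"wx":0,"wy":0,"wz":0}]'; python3 -c "
from h import *
im=viewer.capture('scene')[...,::-1];cv2.imwrite('pics/s8.png',cv2.resize(im[190:290,120:290],None,fx=4.5,fy=4.5,interpolation=cv2.INTER_CUBIC))"
```

```text
time_s: 14.7
ee_pos: [573.5, -276.2, 71.4]
ee_rot: [[0.994, 0.105, 0.023], [0.105, -0.995, 0.002], [0.023, 0.0, -1.0]]
wrist_force: [-0.7, 0.4, 3.0]
opening: 61.5
```

View pics/s8.png

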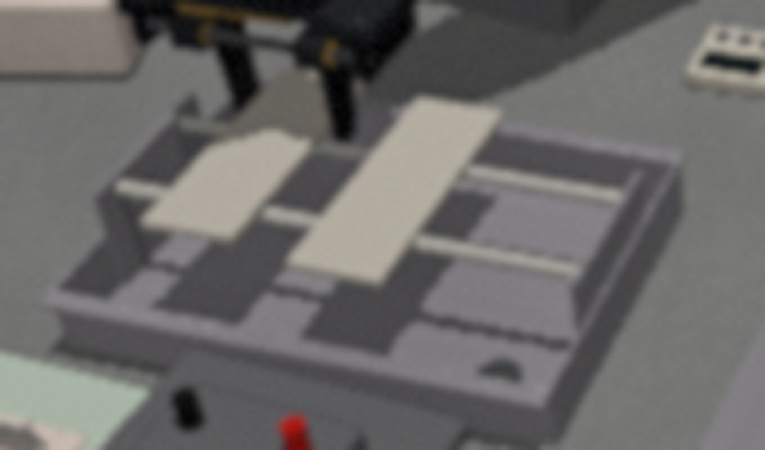

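The plate is down on the bars: the force jumped to +3 N at the expected height. I'll ease it a touch further to seat it on both bars.

```bash
python3 -m jog '[{"jaw":-1,"tx":0,"ty":0,"tz":0.02,"wx":0,"wy":0,"wz":0},{"jaw":-1,"tx":0,"ty":0,"tz":0,"wx":0,"wy":0,"wz":0}]'
```

```text
time_s: 14.95
ee_pos: [573.6, -276.3, 71.1]
ee_rot: [[0.994, 0.105, 0.023], [0.105, -0.994, 0.002], [0.023, 0.0, -1.0]]
wrist_force: [-4.4, 1.2, 5.0]
opening: 62.0
```

```bash
python3 -m jog '[{"jaw":0.5,"tx":0,"ty":0,"tz":0,"wx":0,"wy":0,"wz":0},{"jaw":0.7,"tx":0,"ty":0,"tz":0,"wx":0,"wy":0,"wz":0},{"jaw":0.7,"tx":0,"ty":0,"tz":0,"wx":0,"wy":0,"wz":0},{"jaw":0.7,"tx":0,"ty":0,"tz":0,"wx":0,"wy":0,"wz":0},{"jaw":0.7,"tx":0,"ty":0,"tz":-0.1,"wx":0,"wy":0,"wz":0},{"jaw":0.7,"tx":0,"ty":0,"tz":-0.3,"wx":0,"wy":0,"wz":0},{"jaw":0.7,"tx":0,"ty":0,"tz":-0.6,"wx":0,"wy":0,"wz":0},{"jaw":0.7,"tx":0,"ty":0,"tz":-0.6,"wx":0,"wy":0,"wz":0},{"jaw":0.7,"tx":-0.3,"ty":0,"tz":-0.6,"wx":0,"wy":0,"wz":0},{"jaw":0.7,"tx":-0.5,"ty":0,"tz":-0.3,"wx":0,"wy":0,"wz":0},{"jaw":0.7,"tx":-0.5,"ty":0,"tz":0,"wx":0,"wy":0,"wz":0},{"jaw":0.7,"tx":0,"ty":0,"tz":0,"wx":0,"wy":0,"wz":0}]'; python3 -c "
from h import *
P=KRt('wrist')
im=viewer.capture('wrist')[...,::-1];cv2.imwrite('pics/w9.png',im);np.savez('w9.npz',K=P[0],R=P[1],t=P[2])
im=viewer.capture('scene')[...,::-1];cv2.imwrite('pics/s9.png',cv2.resize(im[180:330,120:390],None,fx=2.9,fy=2.9,interpolation=cv2.INTER_CUBIC))"
```

```text
time_s: 16.15
ee_pos: [504.7, -283.8, 195.7]
ee_rot: [[0.994, 0.103, 0.025], [0.103, -0.995, 0.0], [0.025, 0.002, -1.0]]
wrist_force: [-0.0, 0.3, -1.2]
opening: 81.0
```

View pics/w9.png

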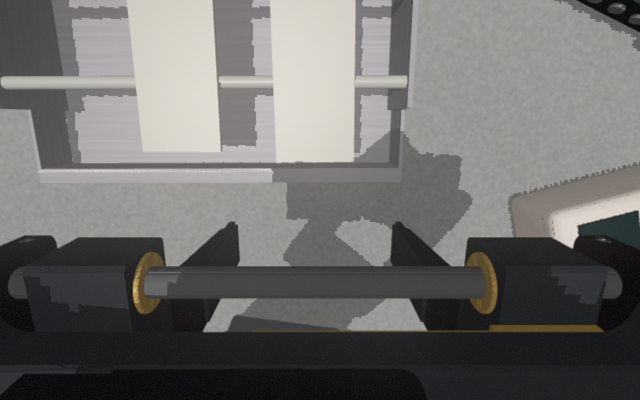

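View pics/s9.png

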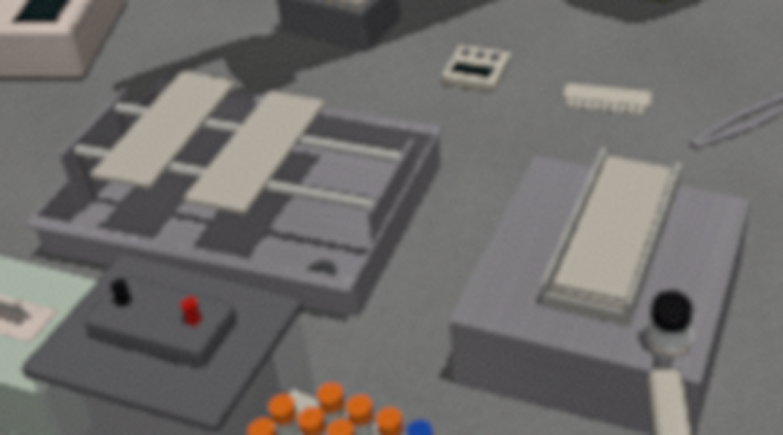

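The plate lies flat across both bars, parallel to its neighbour, and the rest of the stack is in the tray. I'll back off and measure from the top camera.

```bash
python3 -m jog '[{"jaw":0.7,"tx":-0.5,"ty":0.3,"tz":-0.3,"wx":0,"wy":0,"wz":0},{"jaw":0.7,"tx":-0.6,"ty":0.5,"tz":-0.3,"wx":0,"wy":0,"wz":0},{"jaw":0.7,"tx":-0.6,"ty":0.5,"tz":0,"wx":0,"wy":0,"wz":0},{"jaw":0.7,"tx":-0.4,"ty":0.5,"tz":0,"wx":0,"wy":0,"wz":0},{"jaw":0.7,"tx":-0.2,"ty":0.4,"tz":0,"wx":0,"wy":0,"wz":0},{"jaw":0.7,"tx":0,"ty":0,"tz":0,"wx":0,"wy":0,"wz":0}]'; python3 -c "
from h import *
np.set_printoptions(precision=1,suppress=True)
d=np.load('w9.npz');P=(d['K'],d['R'],d['t'])
print(px2w('wrist',[(275,162),(354.5,162)],80,P))
im=viewer.capture('top')[...,::-1];cv2.imwrite('pics/t9.png',cv2.resize(im[80:200,340:500],None,fx=5,fy=5,interpolation=cv2.INTER_CUBIC));cv2.imwrite('pics/t9b.png',im)"
```

```text
time_s: 16.85
ee_pos: [402.1, -406.7, 220.6]
ee_rot: [[0.995, 0.102, 0.022], [0.102, -0.995, 0.002], [0.023, 0.0, -1.0]]
wrist_force: [0.2, 0.2, 0.8]
opening: 80.7
[[ 531.1 -249.7   80. ]
 [ 537.7 -313.    80. ]]
```

View pics/t9.png

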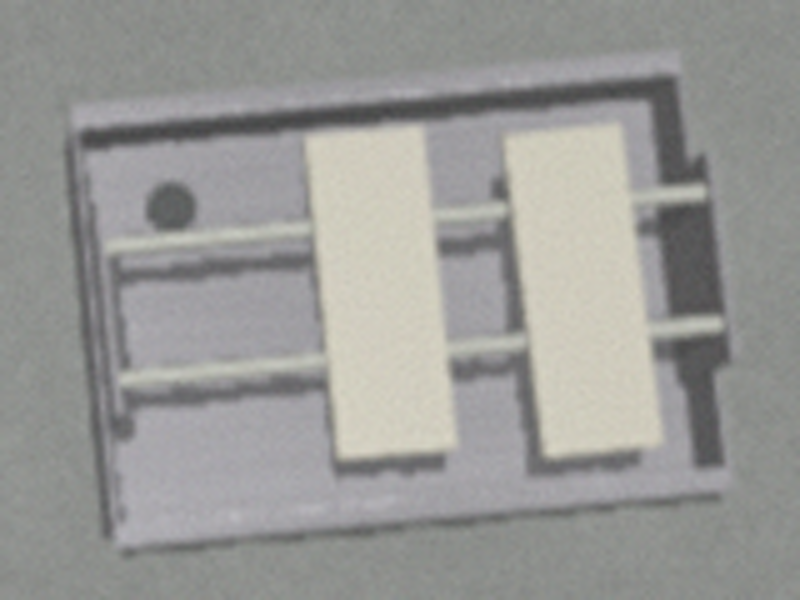

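View pics/t9b.png

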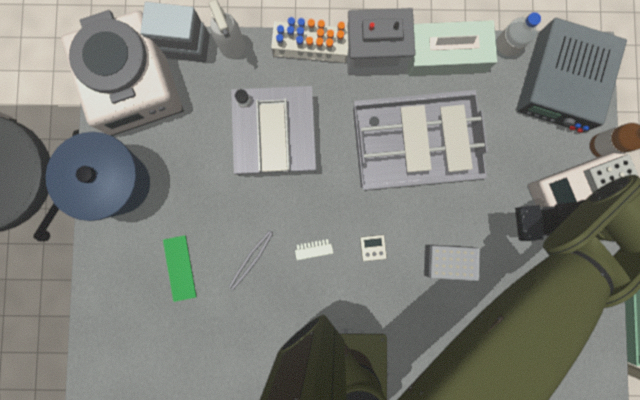

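```bash
python3 - <<'E'
from h import *
np.set_printoptions(precision=1,suppress=True)
c2=lambda a:(np.array(a)+.5)/5-.5+[340,80]
u=np.array([.9945,.1045]);v=np.array([-.1045,.9945]);o=np.array([621.4,-184.9])
for q in ([(504,134),(624,124),(662,442),(543,460)],[(306,137),(424,125),(455,450),(337,461)]):
    p=px2w("top",c2(q),80); m=p.mean(0)[:2]-o
    e=(p[0]+p[1]-p[2]-p[3])[:2]; print(p[:,:2].tolist(),"rack xy",m@u,m@v,"yaw",np.degrees(np.arctan2(e[1],e[0])))
print(manip.get_obs()['time_s'])
E
```

```text
[[700.4834315190351, -230.7687794011897], [706.543973152561, -293.232996372035], [540.0637552742778, -310.43100810535225], [530.0258776745732, -249.1016086814675]] rack xy -11.09436252724744 -85.28907095807527 yaw 6.019720333422688
[[697.6390447119429, -127.88264590071088], [704.7417759659193, -189.22638018107693], [534.6798368180126, -203.9159313333733], [528.2806765742762, -143.2455472442002]] rack xy -3.0688277510345303 19.2580534264836 yaw 5.059803991483114
16.9
```

```bash
python3 -c "
from station import ticket
print(ticket.hand_in())"
```

```text
the job is handed in; nothing more can be done
None
```

The top white plate now lies flat across both bars of the drain rack, and I handed the job in at 16.9 s of the 51 s allowed.

**Sliding out:** I pressed the shut fingertips on the plate with 6–8 N and dragged it about 66 mm out over the tray's front edge. An early picture showed the plate below staying put while the top one slid.

**Lifting and placing:** I pinched the plate across its width, about 39 mm from the overhanging end, and lifted it off. I lowered it onto the bars until the force reading rose to about 5 N, then opened the fingers and backed clear.

**Last checks (top camera, after backing off):**

| Plate | Position along rack x | Position along bars (y) | Yaw |
|---|---|---|---|
| Placed plate | -11 mm | -85 mm | 6.0° (bars' cross direction is also 6.0°) |
| Plate already there | -3 mm | +19 mm (unchanged) | 5.1° |

- **Off centre along its length:** I set the placed plate 11 mm toward the robot on purpose, so the fingers would miss the near bar. Its ends stick out about 39 mm past the far bar and 61 mm past the near one, measured from the bars' centre lines.
- **Tray:** the rest of the stack appears in the tray in both the top and scene pictures.
- **Slight disagreement:** marking the corners of the placed plate by hand gave side edges differing by about 1°, with an average square to the bars.
- **Sag in the grip:** while held, the plate's far end sagged about 1.3°. I levelled it with the wrist before setting it down.

No check failed.

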